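# Load the analyser's reagent rack in reverse order

## Robot

A 6-joint arm with a two-finger parallel gripper is mounted at the origin on a cart in front of the work surface, level with it; the furniture and walls round the work are solid. World frame = base frame: x ahead of the robot, y to its left, z up, the work surface at z = 0. Lengths are in m, angles in rad, forces in N, time in s.
With the tool pointing down it reaches from about 0.35 to 0.925 m from the base axis. Payload 6.4 kg.
Tool frame: the origin (TCP) lies at the centre of the arm's flange, where the gripper is bolted on; the fingertips stand 199 mm ahead of it and the grasp point (between the pads) lies 180 mm ahead of it; z points along the fingers, y is the line along which they close (so a half turn about z gives the same grasp; the last joint's range is limited). The gripper opens to 94 mm and grips with 3 to 60 N. Pads are 16 mm wide; open, the fingers measure 119 mm over their backs; the gripper's body (75 mm by 177 mm) begins 78 mm behind the grasp point.
Start: joints at [-1.491, 0.245, 1.558, -0, 1.339, -0.174], TCP at [0.163, -0.629, 0.405] pointing down, gripper open.
Joint ranges: [-3.13, 3.13], [-1.02, 2.26], [0.13, 2.54], [-0.95, 4.09], [0.21, 2.88], [-2.74, 2.74]. Speed limits (rad/s): [2.57, 2.57, 3.14, 3.14, 3.14, 3.14].

## Interface

Orientations are given as [roll, pitch, yaw] about the fixed x, y, z axes, in that order (R = Rz(yaw) Ry(pitch) Rx(roll)).
In Python, from bench import robot, eyes, close_job gives the robot as it stands.
- The arm moves only by the tool apply_moves, never from a script. Its argument "rows" is a list that holds one entry, the list of rows, each a list of 5 numbers: the shift along the tool's x, y, z in mm, then the turn about the tool's z in degrees, then the opening, from 0 (shut) to 1 (fully open). A call has 1 to 5 rows; each row is the pose to reach, as a shift and turn from the pose commanded when the call began, along the tool's axes at that moment; what a row does not reach only later rows make up. A row lasts 1/8 s, in which the tool goes at most 62.5 mm and 10.7 degrees, less where a joint would pass 70% of its speed; a pose out of reach is approached as far as the arm can. A call with a gripper value outside its range is refused whole. The fingers move at their own pace and stop on an object; the grip force is fixed at half the most. Time passes only in rows, so rows that repeat a pose let the fingers close. It gives the time, the measured TCP pose, the force, the opening and the grip force at its end, in the units of the state.
- robot.sense(): the state, without advancing time (a new reading comes with each control period).
- eyes.camera(name): name is "scene" or "side" or "wrist"; returns the picture (480x640x3 uint8, blue, green, red); there is no depth.
- eyes.calibration(name): a dict with "fx", "fy", "cx", "cy" (pixels), "rvec" (rotation vector, rad) and "tvec" (3), from world to camera coordinates, as OpenCV has them; the wrist camera has in their place "mount" (4x4, takes a point from camera to tool coordinates, whose origin is the TCP and whose axes are the flange's). Camera axes: x right, y down, z forward; pixel columns grow to the right and rows downward; lengths in m; the calibration is good to about 2 mm. A picture is of the moment at which its call begins: read the wrist's pose just before it. calibration takes no time and is no camera call.
- close_job(): hands the job in; it is judged then, once.
The state is a dict: "time": time; "qpos": joint angles; "qvel": joint speeds; "joint_torque": joint torques, N m; "tool_pos": TCP position; "tcp_rot": TCP orientation; "force": force on the tool from outside, world axes, zero at the start; "ft_torque": the same for the moment, N m; "gripper_width": finger opening in m; "grasp_force": force on a finger pad.
Only numpy, scipy, OpenCV 4.12 (cv2) and the standard library are available. Lean on these libraries where they do the work, as an engineer would, in place of code of your own. Each camera call takes 0.05 s, during which the arm holds its last target. There are 200 camera calls.

## Task

Move the four reagent bottles one by one from the black storage rack into the white analyser rack, in reverse order: the bottle that starts nearest the orange end of the storage rack goes into the pocket farthest from the orange end of the analyser rack, the second nearest into the second farthest, and so on. Keep the bottles upright, leave each standing on the floor of its own pocket, and leave the timer and the petri dish that lie beside the racks where they are.

Things in the scene. Friction and masses are not known exactly. Their poses are not given: they have to be found in the camera images.
- storage_rack: BLACK storage rack, 258 x 90 mm, holds the bottles at the start. Fixed. Row of 4 square pockets along its x; centres at x -0.0915, -0.0305, 0.0305, 0.0915 m, y 0; orange end block (26 mm high) at its -x end. Pockets 58 x 58 mm, floor 6 mm and walls 15 mm above the bench. Origin: centre of the row, at bench height. A 12 mm high ledge with coloured tags along its +y side.
- analyser_rack: WHITE analyser rack, 258 x 75 mm, empty at the start. Fixed. Row of 4 square pockets along its x; centres at x -0.0915, -0.0305, 0.0305, 0.0915 m, y 0; orange end block (26 mm high) at its -x end. Pockets 58 x 58 mm, floor 6 mm and walls 15 mm above the bench. Origin: centre of the row, at bench height. Low steel runners at both sides.
- bottle_white_center (a point): Pale bottle with white screw cap 20 mm wide: round body 33 mm across and 52 mm high, 62 mm high with the cap (cap fixed). This point is on the bottle's axis, half-way up (31.0 mm above its underside); z points along the bottle to the cap. 0.16 to 0.25 kg, rigid, loose.
- bottle_blue_center (a point): Pale bottle with blue screw cap 20 mm wide: round body 33 mm across and 52 mm high, 62 mm high with the cap (cap fixed). This point is on the bottle's axis, half-way up (31.0 mm above its underside); z points along the bottle to the cap. 0.16 to 0.25 kg, rigid, loose.
- bottle_red_center (a point): Pale bottle with red screw cap 26 mm wide, the tallest: round body 42 mm across and 78 mm high, 95 mm high with the cap (cap fixed). This point is on the bottle's axis, half-way up (47.5 mm above its underside); z points along the bottle to the cap. 0.16 to 0.25 kg, rigid, loose.
- bottle_green_center (a point): Pale bottle with green screw cap 35 mm wide, as wide as the bottle itself: round body 35 mm across and 57 mm high, 68 mm high with the cap (cap fixed). This point is on the bottle's axis, half-way up (34.0 mm above its underside); z points along the bottle to the cap. 0.16 to 0.25 kg, rigid, loose.
- tag_white: White square tag, 16 x 16 x 2.5 mm, fixed on the storage rack's ledge beside the pocket where the white-capped bottle stood at the start, 45 mm to the rack's +y side of that bottle. It only shows that place and stays there. Origin: centre of its underside.
- tag_blue: Blue square tag, 16 x 16 x 2.5 mm, fixed on the storage rack's ledge beside the pocket where the blue-capped bottle stood at the start, 45 mm to the rack's +y side of that bottle. It only shows that place and stays there. Origin: centre of its underside.
- tag_red: Red square tag, 16 x 16 x 2.5 mm, fixed on the storage rack's ledge beside the pocket where the red-capped bottle stood at the start, 45 mm to the rack's +y side of that bottle. It only shows that place and stays there. Origin: centre of its underside.
- tag_green: Green square tag, 16 x 16 x 2.5 mm, fixed on the storage rack's ledge beside the pocket where the green-capped bottle stood at the start, 45 mm to the rack's +y side of that bottle. It only shows that place and stays there. Origin: centre of its underside.
- timer_center (a point): Bystander: white kitchen-style timer, 62 x 68 x 19 mm, lying on the bench near the racks (not the one far back by the wall); this point is its centre. Not to be moved.
- petri_dish_center (a point): Bystander: petri dish, 56 mm across, 12 mm high, on the bench near the racks (not the one far back by the wall); this point is its centre. Not to be moved.

How it is judged:
By the outcome, as a careful person would: the job done as asked, in the order asked, and still so for the second after the job is handed in, with the robot touching nothing.
It also fails if it takes over 128 s, if anything falls off the work surface, if the arm or the gripper's body presses on something with over 40 N, if the wrist force passes 120 N, or if a joint passes its speed limit or range.

## Working session

There is one attempt and no reset: what is moved stays moved. The work goes in short steps, Python scripts to look and compute and a tool call to move; the robot and the scene stay as the last step left them, time stands still between calls to the robot, and variables do not carry over. Pictures are saved under pics/ and viewed, at most 14 in all, crops included, and the job is handed in when it is done.

Besides the shell and the picture viewer there is one more tool, called after ">>>" by a JSON object that holds its "name" and its "arguments", one argument or row to a line. apply_moves: Moves the arm, as the interface text tells. Its arguments: {"type":"object","properties":{"rows":{"type":"array","items":{"type":"array","items":{"type":"array","items":{"type":"number"}}}}},"required":["rows"]}

```bash
ls; mkdir -p pics; python3 - <<'E'
from bench import robot, eyes
import cv2
print(robot.sense())
for n in ("scene","side"):
    cv2.imwrite(f"pics/{n}0.png",eyes.camera(n)); print(eyes.calibration(n))
print(eyes.calibration("wrist"))
E
```

```text
pics
{'time': 0.0, 'qpos': array([-1.49111378e+00,  2.45791508e-01,  1.55899524e+00,  2.09881244e-05,
        1.33871697e+00, -1.74067739e-01]), 'qvel': array([-0.000482  ,  0.0011104 , -0.00054632, -0.00074555,  0.00013666,
       -0.00039283]), 'joint_torque': array([-2.93705401e-03, -4.15842891e+01, -3.14604414e+01,  6.82734023e-02,
        3.32430261e-02, -1.38329533e-04]), 'tool_pos': array([ 0.16318274, -0.62894995,  0.40356954]), 'tcp_rot': array([-3.13971400e+00, -3.51084987e-04,  2.53745107e-01]), 'force': array([1.43239253, 0.45806619, 0.07229176]), 'ft_torque': array([ 0.0080964 ,  0.02126689, -0.02826549]), 'grasp_force': 0.0, 'gripper_width': 0.09419344729917307}
{'fx': 480.8350030728795, 'fy': 480.8350030728795, 'cx': 316.09368941926454, 'cy': 242.7688720941007, 'rvec': array([ 0.97962915, -2.4700306 ,  1.06181454]), 'tvec': array([0.34848411, 0.32884087, 0.87639729])}
{'fx': 442.4255085153327, 'fy': 442.4255085153327, 'cx': 319.65974638158383, 'cy': 241.95807113026532, 'rvec': array([ 2.21787682, -0.25150201,  0.11556807]), 'tvec': array([-0.52641347,  0.09836901,  1.05521159])}
{'fx': 432.95893942945037, 'fy': 432.95893942945037, 'cx': 316.9579602327669, 'cy': 238.08039591412253, 'mount': array([[-1.72955213e-04, -9.72557331e-01, -2.32663293e-01,
         6.64791739e-02],
       [ 9.99999852e-01, -2.88288500e-04,  4.61705437e-04,
         2.18908770e-04],
       [-5.16109159e-04, -2.32663178e-01,  9.72557237e-01,
         1.92548983e-02],
       [ 0.00000000e+00,  0.00000000e+00,  0.00000000e+00,
         1.00000000e+00]])}
```

View pics/scene0.png

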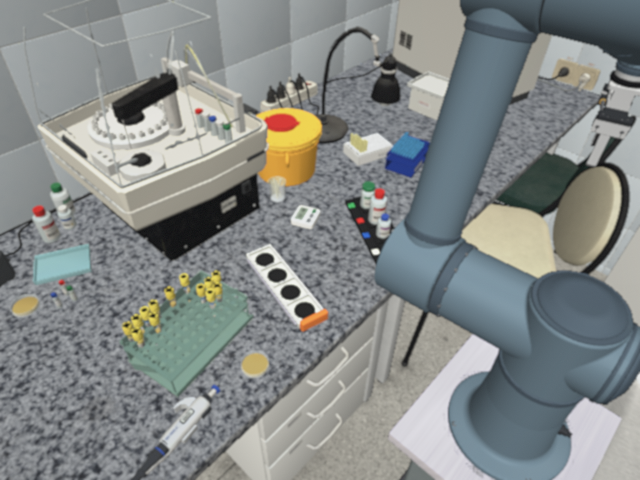

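View pics/side0.png

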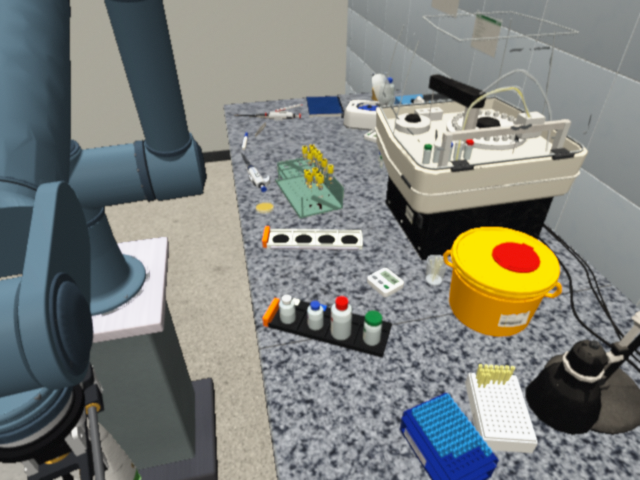

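The side view shows the storage rack, with the orange end at about (271,312). The caps run white (288,300), blue (315,306), red (342,302), green (373,318) outward from it. The analyser rack's holes run from (281,239) to (348,240), with its orange end at (266,237). The timer is at (385,281) and the dish at (264,207).

```bash
cat > h.py <<'E'
import numpy as np, cv2
from bench import robot, eyes
from scipy.spatial.transform import Rotation as R
def cam(n, s=None):
    c=eyes.calibration(n)
    if n=="wrist":
        T=R.from_euler('xyz',s["tcp_rot"]).as_matrix(); m=c["mount"]
        return c, T@m[:3,:3], T@m[:3,3]+s["tool_pos"]
    Rm=cv2.Rodrigues(c["rvec"])[0]
    return c, Rm.T, -Rm.T@c["tvec"]
def ray(cm,u,v,z):
    c,Rw,o=cm
    d=Rw@np.array([(u-c["cx"])/c["fx"],(v-c["cy"])/c["fy"],1])
    return o+d*(z-o[2])/d[2]
def proj(cm,p):
    c,Rw,o=cm; q=Rw.T@(np.asarray(p)-o)
    return c["fx"]*q[0]/q[2]+c["cx"], c["fy"]*q[1]/q[2]+c["cy"]
HSV=dict(orange=((5,130,120),(16,255,255)),red=((172,130,80),(180,255,255)),red2=((0,150,80),(4,255,255)),blue=((105,120,80),(125,255,255)),green=((60,100,40),(85,255,255)),black=((0,0,0),(180,255,45)),white=((0,0,185),(180,40,255)))
def blobs(im,col,box,amin=8):
    u0,v0,u1,v1=box
    m=cv2.inRange(cv2.cvtColor(im,cv2.COLOR_BGR2HSV),*map(np.array,HSV[col]))
    k=np.zeros_like(m);k[v0:v1,u0:u1]=m[v0:v1,u0:u1]
    n,_,st,ce=cv2.connectedComponentsWithStats(k)
    return [(ce[i],st[i]) for i in range(1,n) if st[i][4]>=amin]
E
python3 - <<'E'
from h import *
np.set_printoptions(precision=4,suppress=True)
s=cv2.imread("pics/side0.png"); e=cv2.imread("pics/scene0.png")
cs,ce=cam("side"),cam("scene")
def show(t,im,cm,col,box,z,a=8):
    for c,st in blobs(im,col,box,a): print(t,col,c.round(1),st,ray(cm,*c,z)[:2])
bs=(262,225,395,360)
show("side",s,cs,"orange",(258,225,285,330),.02)
for col,z in (("red",.1),("red2",.1),("blue",.068),("green",.072)): show("side",s,cs,col,bs,z)
show("side",s,cs,"black",(268,228,365,250),.006,20)
show("side",s,cs,"white",(255,225,405,330),.012,30)
be=(340,180,400,260)
for col in("red","red2","blue","green"): show("scene tag",e,ce,col,be,.0145,6)
show("scene",e,ce,"black",(245,245,330,325),.006,30)
show("scene",e,ce,"orange",(290,305,335,335),.02)
show("scene",e,ce,"white",(285,200,325,230),.019,30)
E
```

```text
side orange [265.5 237.1] [262 226   8  22  75] [0.4084 0.0641]
side orange [270.5 313.2] [262 297  17  30 152] [ 0.3846 -0.2079]
side red2 [341.4 302.5] [336 296  12  14 142] [ 0.5186 -0.2871]
side blue [317.2 305.4] [310 301  17  11 100] [ 0.4776 -0.2536]
side green [373.  317.8] [364 311  18  15 216] [ 0.5759 -0.3149]
side black [280.4 238.5] [274 235  14   7  74] [0.4478 0.0674]
side black [303.5 238.7] [297 236  14   6  74] [0.5076 0.0527]
side black [326.3 238.8] [320 236  14   6  70] [0.5667 0.0383]
side black [349.1 239.3] [343 236  14   7  80] [0.6252 0.0223]
side white [316.2 237.8] [ 268  228   95   21 1202] [0.5397 0.0409]
side white [385.1 280.7] [367 268  38  28 520] [ 0.6615 -0.1586]
side white [287.5 303.5] [279 294  21  21 242] [ 0.4259 -0.1801]
side white [340.8 313.5] [332 304  19  18 205] [ 0.5333 -0.2357]
side white [314.6 313.3] [308 307  15  13 114] [ 0.4781 -0.2223]
side white [371.5 327.4] [365 324  15   6  46] [ 0.5856 -0.2882]
scene tag red2 [379.1 193. ] [375 189   9   9  65] [ 0.5764 -0.3647]
scene tag red2 [360.  220.1] [356 217   9   7  46] [ 0.542  -0.2384]
scene tag blue [384.7 216.6] [382 214   7   6  31] [ 0.5036 -0.2943]
scene tag blue [365.7 234.8] [362 232   9   7  51] [ 0.4956 -0.2044]
scene tag green [368.1 186.1] [363 182  11   9  82] [ 0.6184 -0.3683]
scene tag green [351.2 205. ] [347 202   9   7  50] [ 0.5986 -0.27  ]
scene black [264.3 259.2] [257 255  15  10 112] [0.6239 0.0257]
scene black [276.7 274.9] [269 270  16  11 130] [0.565  0.0406]
scene black [289.8 291.9] [282 286  17  12 152] [0.5058 0.0559]
scene black [303.7 309.5] [296 304  17  13 164] [0.4479 0.0705]
scene orange [313.1 319.5] [300 309  28  22 311] [0.4072 0.0839]
scene white [304.6 217. ] [291 205  29  24 380] [ 0.6518 -0.1436]
```

>>> {"name": "apply_moves", "arguments": {
  "rows": [
    [[50, -35, 0, 0, 1], [100, -70, 0, 0, 1], [150, -105, 0, 0, 1], [200, -140, 0, 0, 1], [250, -175, 0, 0, 1]]
  ]
}}

```text
time: 0.72
tool_pos: [0.3621, -0.3952, 0.4043]
tcp_rot: [-3.141, -0.0, 0.253]
force: [0.6, 0.4, 1.3]
gripper_width: 0.0939
grasp_force: 0.0
```

```bash
cat >> h.py <<'E'
np.set_printoptions(precision=4,suppress=True)
def delta(p,yaw_deg,s=None):
    "shift (mm, tool axes) and turn (deg, tool z) from the measured pose to TCP p, yaw"
    s=s or robot.sense(); Rt=R.from_euler('xyz',s["tcp_rot"])
    want=R.from_euler('xyz',[np.pi,0,np.radians(yaw_deg)])
    t=(Rt.inv()*want).as_rotvec(degrees=True)
    return (Rt.inv().apply(np.asarray(p)-s["tool_pos"])*1000).round(1), t.round(1)
E
python3 -c "
from h import *
s=robot.sense();print(s['time'],s['tool_pos'],s['tcp_rot'],s['force'])
print(delta([.50,-.24,.405],-32.5))
cs,ce=cam('side'),cam('scene')
print(ray(cs,415,258,0),ray(ce,165,252,0),ray(ce,260,205,0))"
```

```text
0.725 [ 0.3621 -0.3952  0.4043] [-3.1412 -0.      0.2534] [0.5943 0.3893 1.2575]
(array([ 172.4, -115.7,   -0.6]), array([-0.,  0., 47.]))
[ 0.7689 -0.0836  0.    ] [0.824  0.1738 0.    ] [ 0.7908 -0.1109  0.    ]
```

>>> {"name": "apply_moves", "arguments": {
  "rows": [
    [[42, -29, 0, 10, 1], [85, -58, 0, 20, 1], [130, -87, 0, 30, 1], [172, -116, -1, 40, 1], [172, -116, -1, 47, 1]]
  ]
}}

```text
time: 1.35
tool_pos: [0.5001, -0.2389, 0.4053]
tcp_rot: [-3.141, 0.001, -0.566]
force: [0.3, 0.2, 0.3]
gripper_width: 0.094
grasp_force: 0.0
```

```bash
python3 -c "
from h import *
s=robot.sense();print(s['time'],s['tool_pos'],s['tcp_rot'])
im=eyes.camera('wrist');s=robot.sense();cv2.imwrite('pics/w1.png',im);np.save('w1.npy',np.r_[s['tool_pos'],s['tcp_rot']]);print(s['tool_pos'],s['tcp_rot'])"
```

```text
1.35 [ 0.5001 -0.2389  0.4053] [-3.1411  0.0007 -0.566 ]
[ 0.4994 -0.2399  0.4052] [-3.1416  0.0009 -0.5698]
```

View pics/w1.png

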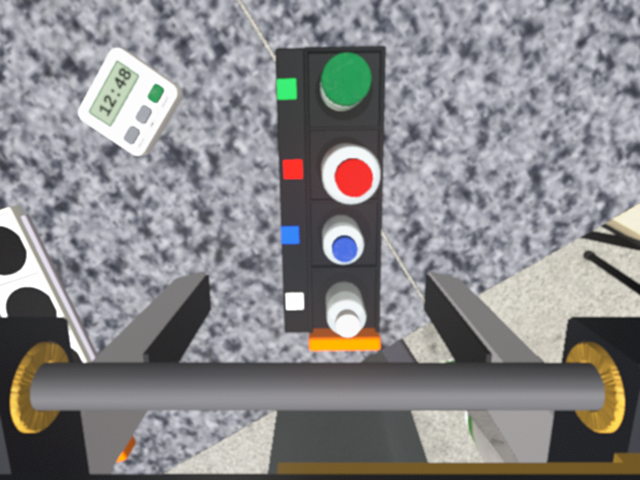

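The wrist view shows the whole storage rack nearly aligned with the tool. The caps are green (346,79), red (353,177), blue (344,248) and white (347,322). The tags are at (287,89), (293,169), (290,235) and (294,301).

```bash
python3 - <<'E'
from h import *
s=dict(tool_pos=np.array([.5001,-.2389,.4053]),tcp_rot=np.array([-3.1411,.0007,-.566]))
im=cv2.imread("pics/w1.png"); cm=cam("wrist",s)
b=(270,40,390,350)
for col,zc in (("green",.074),("red2",.101),("red",.101),("blue",.068)):
    for c,st in blobs(im,col,b,80):
        z=.0145 if c[0]<310 else zc
        print(col,c.round(1),st,ray(cm,*c,z)[:2])
print("white cap",ray(cm,347,322,.068)[:2],"tag",ray(cm,294,301,.0145)[:2])
for c,st in blobs(im,"white",b,50): print("w",c,st)
for c,st in blobs(im,"orange",b,50): print("o",c,st,ray(cm,*c,.026)[:2])
# rack edges at top of wall: corner pixels
for p in ((305,48),(384,48),(384,330),(277,50),(286,331)): print(p,ray(cm,*p,.015)[:2])
E
```

```text
green [346.1  78.2] [ 321   52   51   54 2131] [ 0.577  -0.3119]
green [286.7  88.6] [276  77  22  24 467] [ 0.6    -0.2738]
red2 [292.5 168.7] [283 159  20  21 405] [ 0.5434 -0.2424]
red2 [353.4 177.2] [ 335  159   37   37 1066] [ 0.5204 -0.2807]
blue [290.  234.5] [281 225  19  20 372] [ 0.4966 -0.2091]
blue [344.2 248.5] [333 236  24  26 473] [ 0.4739 -0.2474]
white cap [ 0.4215 -0.2177] tag [ 0.4424 -0.178 ]
w [276.4247  42.9726] [270  40  16   8  73]
w [272.0608  84.5525] [270  63   6  43 181]
w [348.4806 172.0301] [ 323  146   57   58 1394]
w [386.5115 193.0763] [383 180   7  28 131]
w [386.3824 220.4853] [383 215   7  12  68]
w [341.6478 239.8652] [323 224  41  40 690]
w [385.4043 247.3121] [382 232   8  30 141]
w [385.5495 271.5275] [382 265   8  16  91]
w [294.3097 300.8903] [285 292  19  18 310]
w [345.8905 317.0172] [ 327  298   39   39 1105]
w [273.3418 307.5949] [270 301   8  16  79]
w [283.1658 340.4041] [270 334  29  16 193]
o [343.3315 334.6102] [309 328  73  22 531] [ 0.395  -0.2009]
(305, 48) [ 0.6178 -0.303 ]
(384, 48) [ 0.5841 -0.3562]
(384, 330) [ 0.3738 -0.2329]
(277, 50) [ 0.6286 -0.2834]
(286, 331) [ 0.4217 -0.1556]
```

```bash
python3 -c "
from h import *
print(delta([.4206,-.2172,.220],-31.2))"
```

```text
(array([-78.5,  23.4, 185.2]), array([-0. ,  0.1, -1.4]))
```

>>> {"name": "apply_moves", "arguments": {
  "rows": [
    [[-40, 12, 0, -1.4, 1], [-78.5, 23.5, 20, -1.4, 1], [-78.5, 23.5, 75, -1.4, 1], [-78.5, 23.5, 125, -1.4, 1], [-78.5, 23.5, 130, -1.4, 1]]
  ]
}}

```text
time: 2.02
tool_pos: [0.4182, -0.2184, 0.2722]
tcp_rot: [-3.14, 0.008, -0.542]
force: [0.3, -0.2, 1.0]
gripper_width: 0.0942
grasp_force: 0.0
```

```bash
python3 -c "
from h import *
print(delta([.4206,-.2172,.220],-31.2))
im=eyes.camera('wrist');cv2.imwrite('pics/w2.png',im)"
```

```text
(array([ 1.9, -2.2, 52.2]), array([-0.1,  0.5,  0.2]))
```

View pics/w2.png

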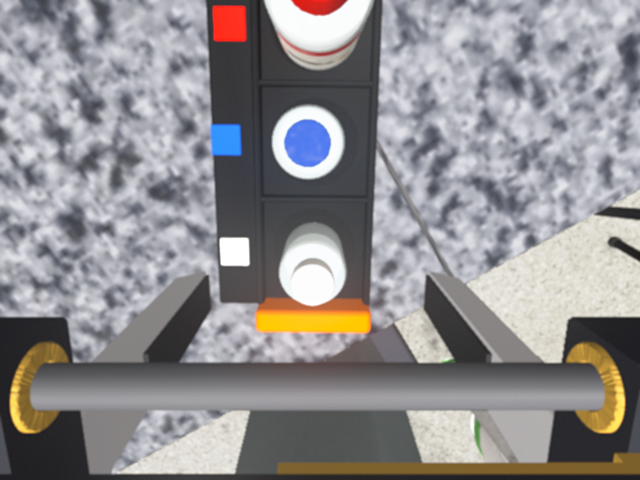

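White cap at (313,284), centred between the fingertips (210 and 430, row about 290). The approach holds.

>>> {"name": "apply_moves", "arguments": {
  "rows": [
    [[3, -2, 26, 0, 1], [3, -2, 52, 0, 1], [3, -2, 52, 0, 1], [3, -2, 52, 0, 0], [3, -2, 52, 0, 0]]
  ]
}}

```text
time: 2.7
tool_pos: [0.424, -0.2197, 0.2255]
tcp_rot: [3.141, -0.003, -0.542]
force: [0.3, 0.0, 0.3]
gripper_width: 0.0772
grasp_force: 0.0
```

>>> {"name": "apply_moves", "arguments": {
  "rows": [
    [[0, 0, 0, 0, 0], [0, 0, 0, 0, 0], [0, 0, 0, 0, 0], [0, 0, 0, 0, 0]]
  ]
}}

```text
time: 3.2
tool_pos: [0.4234, -0.2191, 0.2236]
tcp_rot: [-3.142, 0.0, -0.542]
force: [0.1, 0.2, -0.2]
gripper_width: 0.0375
grasp_force: 0.0
```

>>> {"name": "apply_moves", "arguments": {
  "rows": [
    [[0, 0, 0, 0, 0], [0, 0, 0, 0, 0], [0, 0, -20, 0, 0], [0, 0, -60, 0, 0], [0, 0, -90, 0, 0]]
  ]
}}

```text
time: 3.82
tool_pos: [0.4233, -0.219, 0.3147]
tcp_rot: [3.141, -0.0, -0.542]
force: [-0.4, -0.8, -2.0]
gripper_width: 0.0326
grasp_force: 30.0
```

```bash
python3 -c "
from h import *
s=robot.sense();print(s['grasp_force'],s['gripper_width'],s['qpos'])
print(delta([.6249,.0245,.31],-14.2))"
```

```text
29.998933374881744 0.03255637538861815 [-0.716  -0.0632  2.0633 -0.0001  1.1413  1.3969]
(array([  47.1, -312.6,    4.7]), array([  0. ,  -0. , -16.9]))
```

>>> {"name": "apply_moves", "arguments": {
  "rows": [
    [[7, -50, 0, -3, 0], [16, -105, 0, -6, 0], [25, -165, 0, -10, 0], [34, -225, 0, -14, 0], [43, -280, 0, -17, 0]]
  ]
}}

```text
time: 4.45
tool_pos: [0.6055, 0.0005, 0.3131]
tcp_rot: [3.141, 0.001, -0.243]
force: [0.1, -1.6, -1.6]
gripper_width: 0.0323
grasp_force: 30.0
```

>>> {"name": "apply_moves", "arguments": {
  "rows": [
    [[2, -17, 0, 0, 0], [4, -33, 0, 0, 0], [4, -33, 0, 0, 0], [4, -33, 0, 0, 0]]
  ]
}}

```text
time: 4.95
tool_pos: [0.6161, 0.0287, 0.3136]
tcp_rot: [3.141, 0.0, -0.247]
force: [0.3, 0.5, -1.2]
gripper_width: 0.0323
grasp_force: 30.0
```

```bash
python3 -c "
from h import *
s=robot.sense();im=eyes.camera('wrist');cv2.imwrite('pics/w3.png',im)
print(s['tool_pos'],s['tcp_rot'],s['gripper_width']); np.save('w3.npy',np.r_[s['tool_pos'],s['tcp_rot']])
print(delta([.6249,.0245,.2246],-14.2))
cm=cam('wrist',s)
for x in(-.0915,-.0305,.0305,.0915): print(proj(cm,[.5362+x*.9694,.0463-x*.2453,.006]))"
```

```text
[0.6161 0.0287 0.3136] [ 3.1412  0.0004 -0.2466] 0.03225770478629487
(array([ 9.5,  1.8, 89.1]), array([0. , 0. , 0.1]))
(np.float64(319.1296411943976), np.float64(452.11239010943785))
(np.float64(319.313845926826), np.float64(381.8001046080745))
(np.float64(319.5150513714039), np.float64(304.9985236872966))
(np.float64(319.73572494715285), np.float64(220.76581556890864))
```

View pics/w3.png

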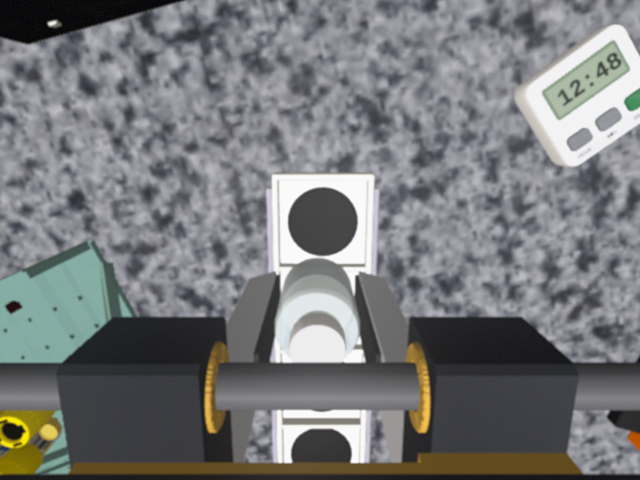

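The far pocket's disc is at (322,221), against a predicted (320,221), so the analyser pose is right to about 2 mm. The bottle hangs straight. The tip rack on the left is at the edge of the view.

>>> {"name": "apply_moves", "arguments": {
  "rows": [
    [[12, 3, 0, 0, 0], [12, 3, 35, 0, 0], [12, 3, 65, 0, 0], [12, 3, 82, 0, 0], [12, 3, 88, 0, 0]]
  ]
}}

```text
time: 5.62
tool_pos: [0.6275, 0.0234, 0.2248]
tcp_rot: [3.141, 0.001, -0.246]
force: [0.0, 0.1, -0.9]
gripper_width: 0.0322
grasp_force: 30.0
```

```bash
python3 -c "
from h import *
s=robot.sense();print(s['tool_pos'],delta([.6249,.0245,.2246],-14.2))
cs,ce=cam('side'),cam('scene')
# nearest yellow tips: height by two-ray closeness
e=cv2.imread('pics/scene0.png');sd=cv2.imread('pics/side0.png')
for im,cm,b in((e,ce,(195,265,230,305)),(sd,cs,(295,140,345,195))):
  m=cv2.inRange(cv2.cvtColor(im,cv2.COLOR_BGR2HSV),(22,120,120),(35,255,255))[b[1]:b[3],b[0]:b[2]]
  v,u=np.nonzero(m);v=v+b[1];u=u+b[0]
  for z in(.06,.08,.10,.12):
    P=np.array([ray(cm,a,c,z)[:2] for a,c in zip(u,v)]);n=np.array([.2453,.9694]);t=np.array([.9694,-.2453]);d=P-[.5362,.0463]
    print(z,'normal',np.percentile(d@n,[0,50,100]),'along',np.percentile(d@t,[0,50,100]))
"
```

```text
[0.6275 0.0234 0.2248] (array([-2.8, -0.5,  0.2]), array([0. , 0.1, 0.1]))
0.06 normal [0.1285 0.1611 0.191 ] along [-0.0051  0.0304  0.0676]
0.08 normal [0.134  0.1658 0.1949] along [-0.0218  0.0128  0.049 ]
0.1 normal [0.1396 0.1705 0.1988] along [-0.0386 -0.0049  0.0304]
0.12 normal [0.1451 0.1752 0.2028] along [-0.0553 -0.0225  0.0119]
0.06 normal [0.1763 0.3049 0.4544] along [-0.0564 -0.0079  0.0484]
0.08 normal [0.1426 0.2673 0.4123] along [-0.0535 -0.0064  0.0481]
0.1 normal [0.1089 0.2297 0.3702] along [-0.0505 -0.005   0.0479]
0.12 normal [0.0752 0.1921 0.3281] along [-0.0476 -0.0035  0.0477]
```

>>> {"name": "apply_moves", "arguments": {
  "rows": [
    [[0, 0, 1, 0, 0], [0, 0, 1, 0, 1], [0, 0, 1, 0, 1], [0, 0, 1, 0, 1], [0, 0, 1, 0, 1]]
  ]
}}

```text
time: 6.25
tool_pos: [0.6276, 0.0238, 0.225]
tcp_rot: [-3.142, -0.001, -0.245]
force: [0.0, 0.8, -0.5]
gripper_width: 0.0692
grasp_force: 0.0
```

>>> {"name": "apply_moves", "arguments": {
  "rows": [
    [[0, 0, -20, 0, 1], [0, 0, -70, 0, 1], [0, 0, -115, 0, 1], [0, 0, -115, 0, 1]]
  ]
}}

```text
time: 6.75
tool_pos: [0.6288, 0.0237, 0.3464]
tcp_rot: [-3.14, -0.011, -0.245]
force: [-0.6, 0.5, -0.4]
gripper_width: 0.0941
grasp_force: 0.0
```

```bash
python3 -c "
from h import *
s=robot.sense();im=eyes.camera('wrist');cv2.imwrite('pics/w4.png',im)
print(s['gripper_width'],delta([.4739,-.2474,.34],-31.2))"
```

```text
0.09408527984944912 (array([-83.7, 300.5,   2.5]), array([-0.1, -0.3, 17.1]))
```

View pics/w4.png

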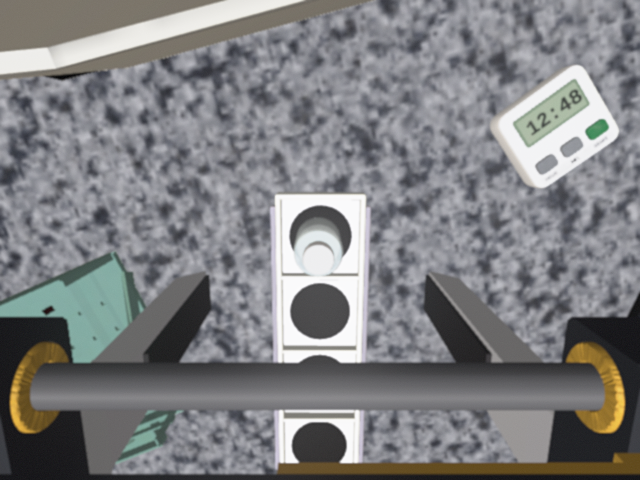

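The white bottle stands upright in the far pocket (cap at (318,259)), on its disc, with the timer untouched. Next is the blue bottle.

>>> {"name": "apply_moves", "arguments": {
  "rows": [
    [[-17, 60, 0, 4, 1], [-34, 120, 0, 8, 1], [-50, 180, 0, 12, 1], [-67, 240, 0, 16, 1], [-84, 300, 0, 17, 1]]
  ]
}}

```text
time: 7.42
tool_pos: [0.4714, -0.2479, 0.3384]
tcp_rot: [-3.141, 0.002, -0.543]
force: [0.5, -0.1, -0.3]
gripper_width: 0.0942
grasp_force: 0.0
```

>>> {"name": "apply_moves", "arguments": {
  "rows": [
    [[0, 0, 0, 0, 1], [0, 0, 0, 0, 1]]
  ]
}}

```text
time: 7.68
tool_pos: [0.473, -0.2463, 0.3387]
tcp_rot: [-3.141, 0.002, -0.542]
force: [-0.3, 0.5, -0.3]
gripper_width: 0.0938
grasp_force: 0.0
```

```bash
python3 -c "
from h import *
s=robot.sense();print(delta([.4739,-.2474,.2226],-31.2))
im=eyes.camera('wrist');cm=cam('wrist',s)
for col,z in(('blue',.068),('red2',.101),('green',.074)):
  for c,st in blobs(im,col,(180,0,460,340),60): print(col,c,st[4],ray(cm,*c,z)[:2],ray(cm,*c,.0145)[:2])"
```

```text
(array([  1.6,   0.5, 116.1]), array([-0. ,  0.1,  0.1]))
blue [255.0802 227.7108] 536 [ 0.5024 -0.2218] [ 0.4966 -0.2091]
blue [317.1394 245.9113] 789 [ 0.4739 -0.2476] [ 0.462  -0.2404]
red2 [326.5997 152.2289] 1861 [ 0.5198 -0.2807] [ 0.5159 -0.2805]
red2 [258.6166 146.7618] 613 [ 0.5394 -0.2533] [ 0.5432 -0.2422]
green [320.7124  27.3693] 3390 [ 0.5751 -0.3107] [ 0.5861 -0.3179]
green [251.6764  45.1967] 717 [ 0.5865 -0.2752] [ 0.6002 -0.2737]
```

Blue cap measures the same again: (.4739, -.2476). Going down and gripping.

>>> {"name": "apply_moves", "arguments": {
  "rows": [
    [[1.5, 0.5, 40, 0, 1], [1.5, 0.5, 85, 0, 1], [1.5, 0.5, 116, 0, 1], [1.5, 0.5, 116, 0, 1], [1.5, 0.5, 116, 0, 0]]
  ]
}}

```text
time: 8.35
tool_pos: [0.4751, -0.2475, 0.2248]
tcp_rot: [3.141, -0.002, -0.54]
force: [0.6, 0.4, 0.2]
gripper_width: 0.0868
grasp_force: 0.0
```

>>> {"name": "apply_moves", "arguments": {
  "rows": [
    [[0, 0, 0, 0, 0], [0, 0, 0, 0, 0], [0, 0, 0, 0, 0], [0, 0, 0, 0, 0], [0, 0, 0, 0, 0]]
  ]
}}

```text
time: 8.98
tool_pos: [0.4741, -0.248, 0.2237]
tcp_rot: [3.142, 0.0, -0.542]
force: [0.8, -0.1, -0.1]
gripper_width: 0.0377
grasp_force: 0.0
```

>>> {"name": "apply_moves", "arguments": {
  "rows": [
    [[0, 0, 0, 0, 0], [0, 0, 0, 0, 0], [0, 0, -20, 0, 0], [0, 0, -70, 0, 0], [0, 0, -120, 0, 0]]
  ]
}}

```text
time: 9.6
tool_pos: [0.4737, -0.2477, 0.3439]
tcp_rot: [-3.142, 0.002, -0.542]
force: [-0.0, -0.8, -2.2]
gripper_width: 0.0327
grasp_force: 30.0
```

```bash
python3 -c "
from h import *
print(delta([.5663,.0378,.34],-14.2))"
```

```text
(array([ -68. , -292.4,    4.1]), array([ -0. ,   0.1, -16.9]))
```

>>> {"name": "apply_moves", "arguments": {
  "rows": [
    [[-13, -55, 0, -4, 0], [-27, -115, 0, -8, 0], [-41, -175, 0, -12, 0], [-55, -235, 0, -17, 0], [-68, -292, 4, -17, 0]]
  ]
}}

```text
time: 10.22
tool_pos: [0.5667, 0.0392, 0.3394]
tcp_rot: [3.141, -0.0, -0.245]
force: [0.5, -1.2, -1.5]
gripper_width: 0.033
grasp_force: 30.0
```

>>> {"name": "apply_moves", "arguments": {
  "rows": [
    [[0, 0, 0, 0, 0], [0, 0, 0, 0, 0]]
  ]
}}

```text
time: 10.48
tool_pos: [0.5663, 0.0372, 0.3389]
tcp_rot: [3.141, 0.001, -0.245]
force: [0.1, -0.1, -2.2]
gripper_width: 0.0328
grasp_force: 30.0
```

```bash
python3 -c "
from h import *
print(delta([.5663,.0378,.2247],-14.2))"
```

```text
(array([  0. ,  -0.7, 114.2]), array([0. , 0.1, 0.2]))
```

>>> {"name": "apply_moves", "arguments": {
  "rows": [
    [[0, 0, 40, 0, 0], [0, 0, 80, 0, 0], [0, 0, 105, 0, 0], [0, 0, 114, 0, 0], [0, 0, 114, 0, 0]]
  ]
}}

```text
time: 11.1
tool_pos: [0.5667, 0.0363, 0.226]
tcp_rot: [3.142, -0.0, -0.247]
force: [1.3, 0.0, -2.5]
gripper_width: 0.0321
grasp_force: 30.0
```

>>> {"name": "apply_moves", "arguments": {
  "rows": [
    [[0, 0, 0, 0, 0], [0, 0, 0, 0, 1], [0, 0, 0, 0, 1], [0, 0, 0, 0, 1], [0, 0, 0, 0, 1]]
  ]
}}

```text
time: 11.72
tool_pos: [0.5666, 0.0373, 0.2258]
tcp_rot: [-3.142, -0.0, -0.245]
force: [0.4, 0.3, -0.3]
gripper_width: 0.0688
grasp_force: 0.0
```

>>> {"name": "apply_moves", "arguments": {
  "rows": [
    [[0, 0, -20, 0, 1], [0, 0, -70, 0, 1], [0, 0, -125, 0, 1], [0, 0, -150, 0, 1], [0, 0, -150, 0, 1]]
  ]
}}

```text
time: 12.35
tool_pos: [0.5671, 0.0372, 0.3795]
tcp_rot: [-3.141, -0.007, -0.245]
force: [0.8, 0.7, 0.4]
gripper_width: 0.0938
grasp_force: 0.0
```

```bash
python3 -c "
from h import *
s=robot.sense();im=eyes.camera('wrist');cv2.imwrite('pics/w5.png',im);cm=cam('wrist',s)
for c,st in blobs(im,'blue',(180,0,460,340),60): print(c,st[4],ray(cm,*c,.068)[:2])
print(delta([.5202,-.2807,.37],-31.2))"
```

```text
[317.6277 237.0054] 556 [0.5666 0.0365]
(array([ 32.3, 319.7,   6.9]), array([-0. , -0.1, 17.1]))
```

>>> {"name": "apply_moves", "arguments": {
  "rows": [
    [[6, 58, 0, 4, 1], [12, 118, 0, 8, 1], [18, 178, 0, 12, 1], [24, 238, 0, 17, 1], [30, 298, 0, 17, 1]]
  ]
}}

```text
time: 13.02
tool_pos: [0.5222, -0.2607, 0.3735]
tcp_rot: [-3.141, 0.004, -0.543]
force: [0.6, 0.0, 0.2]
gripper_width: 0.0936
grasp_force: 0.0
```

>>> {"name": "apply_moves", "arguments": {
  "rows": [
    [[8, 20, 0, 0, 1], [8, 20, 0, 0, 1], [8, 20, 0, 0, 1]]
  ]
}}

```text
time: 13.4
tool_pos: [0.52, -0.2789, 0.3749]
tcp_rot: [-3.141, 0.002, -0.541]
force: [-0.4, 0.1, -0.2]
gripper_width: 0.0941
grasp_force: 0.0
```

```bash
python3 -c "
from h import *
s=robot.sense();print(delta([.5202,-.2807,.230],-31.2))
im=eyes.camera('wrist');cm=cam('wrist',s)
for col,z in(('red2',.101),('green',.074)):
  for c,st in blobs(im,col,(180,0,460,340),60): print(col,c,st[4],ray(cm,*c,z)[:2])"
```

```text
(array([  1.3,   1.6, 144.9]), array([-0. ,  0.1,  0.2]))
red2 [262.4077 218.0203] 444 [ 0.5519 -0.2606]
red2 [318.9382 243.5237] 1310 [ 0.521  -0.2815]
green [314.596 135.7  ] 2423 [ 0.5769 -0.3118]
green [256.7804 134.98  ] 501 [ 0.5961 -0.2807]
```

>>> {"name": "apply_moves", "arguments": {
  "rows": [
    [[2, 2, 45, 0, 1], [2, 2, 95, 0, 1], [2, 2, 135, 0, 1], [2, 2, 145, 0, 1], [2, 2, 145, 0, 0]]
  ]
}}

```text
time: 14.08
tool_pos: [0.521, -0.2824, 0.2311]
tcp_rot: [-3.142, -0.0, -0.541]
force: [0.8, 0.2, -0.1]
gripper_width: 0.0867
grasp_force: 0.0
```

>>> {"name": "apply_moves", "arguments": {
  "rows": [
    [[0, 0, 0, 0, 0], [0, 0, 0, 0, 0], [0, 0, 0, 0, 0], [0, 0, 0, 0, 0], [0, 0, 0, 0, 0]]
  ]
}}

```text
time: 14.7
tool_pos: [0.5207, -0.283, 0.231]
tcp_rot: [-3.141, -0.0, -0.542]
force: [-0.1, 2.4, 2.1]
gripper_width: 0.0413
grasp_force: 30.0
```

>>> {"name": "apply_moves", "arguments": {
  "rows": [
    [[0, 0, 0, 0, 0], [0, 0, 0, 0, 0], [0, 0, -20, 0, 0], [0, 0, -70, 0, 0], [0, 0, -120, 0, 0]]
  ]
}}

```text
time: 15.32
tool_pos: [0.5199, -0.2832, 0.3521]
tcp_rot: [3.141, 0.001, -0.542]
force: [1.1, -0.6, -0.6]
gripper_width: 0.0415
grasp_force: 30.0
```

```bash
python3 -c "
from h import *
print(delta([.507,.053,.35],-14.2))"
```

```text
(array([-184.6, -281.3,    2.1]), array([  0. ,   0.1, -16.9]))
```

>>> {"name": "apply_moves", "arguments": {
  "rows": [
    [[-30, -48, 0, -4, 0], [-62, -96, 0, -8, 0], [-94, -144, 0, -12, 0], [-126, -192, 0, -17, 0], [-158, -240, 0, -17, 0]]
  ]
}}

```text
time: 15.95
tool_pos: [0.5083, 0.0055, 0.3514]
tcp_rot: [3.141, -0.001, -0.245]
force: [-0.4, -0.2, -2.2]
gripper_width: 0.0414
grasp_force: 30.0
```

>>> {"name": "apply_moves", "arguments": {
  "rows": [
    [[-14, -48, 0, 0, 0], [-14, -48, 0, 0, 0], [-14, -48, 0, 0, 0]]
  ]
}}

```text
time: 16.32
tool_pos: [0.5069, 0.0535, 0.351]
tcp_rot: [3.141, -0.001, -0.245]
force: [-0.7, 0.4, -2.3]
gripper_width: 0.0419
grasp_force: 30.0
```

```bash
python3 -c "
from h import *
print(delta([.507,.053,.232],-14.2))"
```

```text
(array([  0.1,   0.3, 119. ]), array([ 0.1, -0. ,  0.2]))
```

>>> {"name": "apply_moves", "arguments": {
  "rows": [
    [[0, 0, 40, 0, 0], [0, 0, 85, 0, 0], [0, 0, 110, 0, 0], [0, 0, 118.5, 0, 0], [0, 0, 118.5, 0, 0]]
  ]
}}

```text
time: 16.95
tool_pos: [0.5076, 0.0529, 0.2327]
tcp_rot: [3.141, -0.001, -0.247]
force: [-0.2, 0.5, -2.1]
gripper_width: 0.042
grasp_force: 30.0
```

>>> {"name": "apply_moves", "arguments": {
  "rows": [
    [[0, 0, 0, 0, 0], [0, 0, 0, 0, 1], [0, 0, 0, 0, 1], [0, 0, 0, 0, 1], [0, 0, 0, 0, 1]]
  ]
}}

```text
time: 17.58
tool_pos: [0.5071, 0.054, 0.2323]
tcp_rot: [-3.142, -0.0, -0.245]
force: [-1.2, 0.2, -0.2]
gripper_width: 0.0785
grasp_force: 0.0
```

>>> {"name": "apply_moves", "arguments": {
  "rows": [
    [[0, 0, -20, 0, 1], [0, 0, -70, 0, 1], [0, 0, -125, 0, 1], [0, 0, -150, 0, 1], [0, 0, -150, 0, 1]]
  ]
}}

```text
time: 18.2
tool_pos: [0.5075, 0.0539, 0.3844]
tcp_rot: [-3.141, -0.005, -0.245]
force: [0.1, -0.5, -0.3]
gripper_width: 0.094
grasp_force: 0.0
```

```bash
python3 -c "
from h import *
s=robot.sense();im=eyes.camera('wrist');cv2.imwrite('pics/w6.png',im);cm=cam('wrist',s)
for c,st in blobs(im,'red2',(180,0,460,340),60): print(c,st[4],ray(cm,*c,.101)[:2])
print(delta([.5768,-.3116,.38],-31.2))"
```

```text
[317.8702 247.2071] 1125 [0.5063 0.0532]
(array([156.5, 337.6,   2.3]), array([-0. , -0.1, 17.1]))
```

>>> {"name": "apply_moves", "arguments": {
  "rows": [
    [[24, 52, 0, 4, 1], [48, 104, 0, 8, 1], [72, 156, 0, 12, 1], [96, 208, 0, 17, 1], [120, 260, 0, 17, 1]]
  ]
}}

```text
time: 18.88
tool_pos: [0.5599, -0.2291, 0.3791]
tcp_rot: [-3.141, 0.004, -0.543]
force: [0.4, 0.4, -0.6]
gripper_width: 0.0941
grasp_force: 0.0
```

>>> {"name": "apply_moves", "arguments": {
  "rows": [
    [[5, 42, 0, 0, 1], [12, 85, 0, 0, 1], [12, 85, 0, 0, 1], [12, 85, 0, 0, 1]]
  ]
}}

```text
time: 19.38
tool_pos: [0.5266, -0.3059, 0.3802]
tcp_rot: [-3.141, 0.003, -0.542]
force: [0.8, -0.6, 0.2]
gripper_width: 0.094
grasp_force: 0.0
```

```bash
python3 -c "
from h import *
s=robot.sense();print(delta([.5768,-.3116,.224],-31.2))
im=eyes.camera('wrist');cm=cam('wrist',s)
for c,st in blobs(im,'green',(180,0,460,340),60): print(c,st[4],ray(cm,*c,.074)[:2])"
```

```text
(array([ 46.5, -20.9, 156. ]), array([-0.1,  0.2,  0.1]))
[284.2584 165.7131] 2210 [ 0.5769 -0.3117]
[233.6687 159.9198] 486 [ 0.5971 -0.2854]
```

>>> {"name": "apply_moves", "arguments": {
  "rows": [
    [[46.5, -21, 0, 0, 1], [46.5, -21, 50, 0, 1], [46.5, -21, 100, 0, 1], [46.5, -21, 120, 0, 1], [46.5, -21, 120, 0, 1]]
  ]
}}

```text
time: 20.05
tool_pos: [0.5774, -0.3115, 0.261]
tcp_rot: [-3.141, 0.003, -0.541]
force: [0.5, -0.4, 0.2]
gripper_width: 0.0938
grasp_force: 0.0
```

```bash
python3 -c "
from h import *
print(delta([.5768,-.3116,.224],-31.2))"
```

```text
(array([-0.3,  0.4, 37. ]), array([-0. ,  0.2,  0.2]))
```

>>> {"name": "apply_moves", "arguments": {
  "rows": [
    [[0, 0, 20, 0, 1], [0, 0, 37, 0, 1], [0, 0, 37, 0, 1], [0, 0, 37, 0, 0], [0, 0, 37, 0, 0]]
  ]
}}

```text
time: 20.68
tool_pos: [0.5776, -0.3127, 0.226]
tcp_rot: [3.141, -0.001, -0.542]
force: [-0.3, 0.0, 0.1]
gripper_width: 0.0774
grasp_force: 0.0
```

>>> {"name": "apply_moves", "arguments": {
  "rows": [
    [[0, 0, 0, 0, 0], [0, 0, 0, 0, 0], [0, 0, 0, 0, 0], [0, 0, 0, 0, 0], [0, 0, 0, 0, 0]]
  ]
}}

```text
time: 21.3
tool_pos: [0.5774, -0.3123, 0.2252]
tcp_rot: [-3.141, -0.0, -0.542]
force: [0.6, 0.6, -0.1]
gripper_width: 0.0344
grasp_force: 30.0
```

>>> {"name": "apply_moves", "arguments": {
  "rows": [
    [[0, 0, 0, 0, 0], [0, 0, 0, 0, 0], [0, 0, -20, 0, 0], [0, 0, -70, 0, 0], [0, 0, -125, 0, 0]]
  ]
}}

```text
time: 21.92
tool_pos: [0.5769, -0.3123, 0.3516]
tcp_rot: [3.141, 0.001, -0.542]
force: [1.1, -0.7, -2.7]
gripper_width: 0.0347
grasp_force: 30.0
```

```bash
python3 -c "
from h import *
print(delta([.4479,.068,.35],-14.2))"
```

```text
(array([-306.8, -259.2,    2. ]), array([ -0. ,   0.1, -16.9]))
```

>>> {"name": "apply_moves", "arguments": {
  "rows": [
    [[-44, -37, 0, -4, 0], [-88, -74, 0, -8, 0], [-132, -111, 0, -12, 0], [-176, -148, 0, -17, 0], [-220, -185, 0, -17, 0]]
  ]
}}

```text
time: 22.55
tool_pos: [0.4833, -0.039, 0.3512]
tcp_rot: [3.141, -0.001, -0.245]
force: [0.1, 1.2, -2.2]
gripper_width: 0.0347
grasp_force: 30.0
```

```bash
python3 -c "
from h import *
print(delta([.4479,.068,.35],-14.2))"
```

```text
(array([-60.4, -95.2,   1.1]), array([ 0. , -0.1,  0.1]))
```

>>> {"name": "apply_moves", "arguments": {
  "rows": [
    [[-30, -48, 0, 0, 0], [-60, -95, 1, 0, 0], [-60, -95, 1, 0, 0], [-60, -95, 1, 0, 0]]
  ]
}}

```text
time: 23.05
tool_pos: [0.4493, 0.0661, 0.35]
tcp_rot: [3.141, -0.002, -0.245]
force: [0.0, -0.9, -2.5]
gripper_width: 0.0343
grasp_force: 30.0
```

```bash
python3 -c "
from h import *
print(delta([.4479,.068,.2262],-14.2))"
```

```text
(array([ -2. ,  -1.6, 123.8]), array([ 0. , -0.1,  0.2]))
```

>>> {"name": "apply_moves", "arguments": {
  "rows": [
    [[-1, -1.5, 40, 0, 0], [-1, -1.5, 85, 0, 0], [-1, -1.5, 115, 0, 0], [-1, -1.5, 123.5, 0, 0], [-1, -1.5, 123.5, 0, 0]]
  ]
}}

```text
time: 23.68
tool_pos: [0.4497, 0.0669, 0.2265]
tcp_rot: [3.142, -0.001, -0.247]
force: [0.7, 0.2, -2.7]
gripper_width: 0.035
grasp_force: 30.0
```

>>> {"name": "apply_moves", "arguments": {
  "rows": [
    [[0, 0, 0, 0, 0], [0, 0, 0, 0, 1], [0, 0, 0, 0, 1], [0, 0, 0, 0, 1], [0, 0, 0, 0, 1]]
  ]
}}

```text
time: 24.3
tool_pos: [0.4487, 0.068, 0.2258]
tcp_rot: [-3.142, -0.0, -0.245]
force: [0.7, 0.9, -0.2]
gripper_width: 0.0712
grasp_force: 0.0
```

>>> {"name": "apply_moves", "arguments": {
  "rows": [
    [[0, 0, -20, 0, 1], [0, 0, -70, 0, 1], [0, 0, -125, 0, 1], [0, 0, -180, 0, 1], [0, 0, -180, 0, 1]]
  ]
}}

```text
time: 24.92
tool_pos: [0.4496, 0.068, 0.4108]
tcp_rot: [-3.14, -0.01, -0.245]
force: [0.7, 0.6, -0.9]
gripper_width: 0.0941
grasp_force: 0.0
```

```bash
python3 -c "
from h import *
cv2.imwrite('pics/w7.png',eyes.camera('wrist'));im=eyes.camera('side');cv2.imwrite('pics/side1.png',cv2.resize(im[180:360,230:430],None,fx=3,fy=3))"
```

```text
(no output)
```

View pics/w7.png

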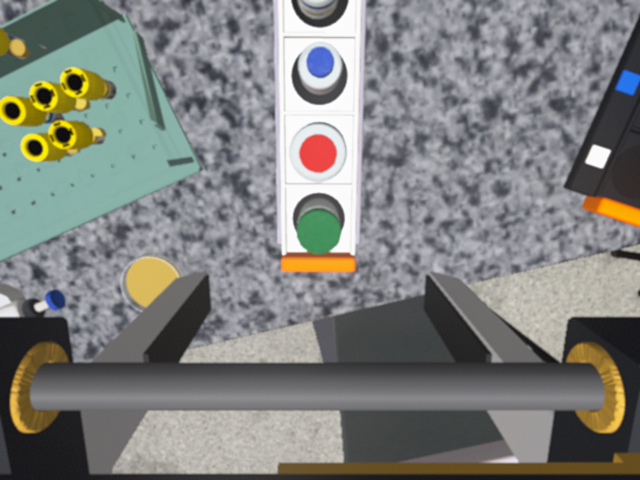

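View pics/side1.png

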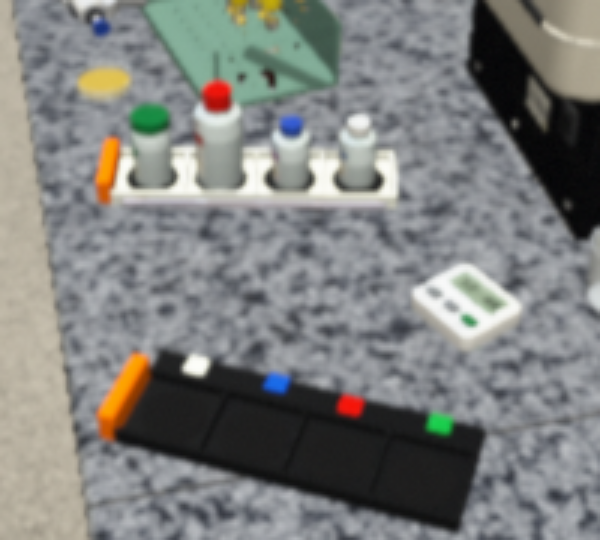

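The wrist view shows green (319,230), red (318,153), blue (320,62) and white in a row from the orange end. The side view shows all four upright in their pockets, with the timer and dish in place.

```bash
python3 -c "
from bench import close_job
print(close_job())"
```

```text
the job is handed in; nothing more can be done
None
```

The job is handed in: all four bottles stand upright in the white analyser rack in reverse order (green, red, blue, white from the orange end), the timer and petri dish were left where they are, and it took about 25 s of robot time.

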